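Lock the takings box at the book stall

TASK

Lock the larger of the two grey cash boxes on the book stall: pull the knob on its lid straight up until it stops, turn it clockwise (seen from above) until its pointer has gone from the round stud to the raised bar on the lid, then push the knob fully down again and let go. Leave the knob of the smaller cash box as it is.

Things in the scene. Friction and masses are not known exactly. Their poses are not given: they have to be found in the camera images.
- takings_knob (a point): Knob to work, on the lid of the larger grey cash box (160 x 220 x 90 mm, fixed): upright black bar 50 mm long, 12 thick, its foot 14 and top 50 mm above the lid. Point on its turning axis, 12 mm below its top. z up; x along the bar to the pointer (white line on top, tooth below), so pinch it across y. Under it: disc, 30 mm wide, 10-14 mm above the lid; steel collar, 60 mm wide, 9 mm high.
- takings_pull (a joint): How far that knob is pulled up, in m: 0 fully in, 0.015 upper stop. About 3 N of friction, no spring: it stays where left. Below about 9 mm its tooth sits in a notch of the collar and it cannot turn from one notch to the other.
- takings_turn (a joint): Angle of that knob, rad, growing clockwise seen from above: 0 unlocked (pointer at the round stud), 1.047 (60 degrees) locked (pointer at the raised bar). Stops at -0.17 and 1.22; friction 0.04 N m. Each notch has about 0.17 rad of play either way; between the notches the knob cannot be pushed in.
- float_knob (a point): Knob of the same shape on the smaller grey cash box (110 x 150 x 70 mm, fixed), to be left alone: a point in its bar 38 mm above that lid, 20 mm from its axis towards its pointer. x to the pointer, z up.

How it is judged:
By the outcome, as a careful person would: the job done as asked, in the order asked, and still so for the second after the job is handed in, with the robot touching nothing.
It also fails if it takes over 35 s, if anything falls off the work surface, if the arm or the gripper's body presses on something with over 40 N, if the wrist force passes 120 N, or if a joint passes its speed limit or range.

ROBOT

A 6-joint arm with a two-finger parallel gripper is mounted at the origin on the work surface. World frame = base frame: x ahead of the robot, y to its left, z up, the work surface at z = 0. Lengths are in m, angles in rad, forces in N, time in s.
With the tool pointing down it reaches from about 0.275 to 0.85 m from the base axis. Payload 19 kg.
Tool frame: the origin (TCP) lies midway between the tips of the shut fingers; the grasp point (between the pads) lies 19 mm behind it; x points along the fingers, z is the direction in which the jaws open and shut, and the axes are right-handed (so a half turn about x gives the same grasp; the last joint's range is limited). The gripper opens to 85 mm and grips with 20 to 120 N. Pads are 22 mm wide; open, the fingers measure 114 mm over their backs; the gripper's body (76 mm by 85 mm) begins 54 mm behind the grasp point. The pads swing forward as they close: fully open they stand 13 mm farther back than shut.
Start: joints at [-1.408, 0.15, 1.437, -0, 1.554, -0.134], TCP at [0.168, -0.55, 0.231] pointing down, gripper open.
Joint ranges: [-2.8, 2.8], [-0.68, 2.1], [0.12, 2.68], [-1.39, 4.53], [0.16, 2.79], [-2.81, 2.81]. Speed limits (rad/s): [1.89, 1.89, 2.22, 3.01, 3.01, 3.01].

INTERFACE

Orientations are given as a unit quaternion [w, x, y, z].
In Python, from plant import r, eyes, spotter gives the robot as it stands.
- The arm moves only by the tool jog_arm, never from a script. Its argument "targets" is a list of rows, each a list of 4 numbers: the shift along the world's x, y, z in units of 40 mm (1.0 is 40 mm), then the turn about the world's z in units of 5 degrees (1.0 is 5 degrees). In form: [[x, y, z, yaw], ...]. A call has 1 to 12 rows; each row is the pose to reach, as a shift and turn from the pose measured when the call began; what a row does not reach only later rows make up. A row lasts 1/8 s, in which the tool goes at most 62.5 mm and 10.7 degrees, less where a joint would pass 70% of its speed; a pose out of reach is approached as far as the arm can. A call with a gripper value outside its range is refused whole. "fingers" is the finger opening in mm, from 0 to 85.4, set as the call begins (left out, the last holds). The fingers move at their own pace and stop on an object; the grip force is fixed at half the most. Time passes only in rows, so rows that repeat a pose let the fingers close. It gives the time, the measured TCP pose, the force and the opening at its end, in the units of the state.
- r.observe(): the state, without advancing time (a new reading comes with each control period).
- eyes.grab_frame(name): name is "scene" or "side" or "wrist"; returns a dict with "img" (480x640x3 uint8, red, green, blue), "range_z" (480x640 float32, m along the optical axis (not along the pixel's ray), 0 where there is no reading), "fx", "fy", "cx", "cy" (pixels), "cam_to_world" (4x4, takes a point from camera to world coordinates). Camera axes: x right, y down, z forward; pixel columns grow to the right and rows downward; lengths in m; the calibration is good to about 2 mm. The wrist camera is an equidistant fisheye: a pixel r from the principal point sees the ray r / f radians off the axis. A picture is of the moment at which its call begins.
- r.job_done(): hands the job in, once; it reports no verdict.
Trained networks look in a picture, given as the dict that the camera call returned (one of the last four; its "shot" number tells which), for a name from the list of things; names that differ only in an ending like _2 or _b are one class to them, and where a whole thing is asked for, a point or a joint stands for the part that bears it (a point fixed in the world has none). Each returns a list of dicts, best first, with "conf" (0 to 1); they miss things now and then, are a little off and sometimes report something else, mostly with a low value. They report only what shows in the picture. A call takes as long as a camera call.
- spotter.search_frame(picture, label): "box" ([centre column, centre row, width, height] in pixels, round what is visible of it).
- spotter.tip_of(picture, label): "point" ([row, column] in pixels: a listed point, or the origin of a listed thing).
The state is a dict: "time": time; "joint_pos": joint angles; "qvel": joint speeds; "joint_torque": joint torques, N m; "ee_pos": TCP position; "tcp_rot": TCP orientation; "contact_force": force on the tool from outside, world axes, zero at the start; "wrist_torque": the same for the moment, N m; "grip_width": finger opening in m.
Only numpy, scipy, OpenCV 4.12 (cv2) and the standard library are available. Lean on these libraries where they do the work, as an engineer would, in place of code of your own. Each camera call takes 0.05 s, during which the arm holds its last target. There are 200 camera calls.

## Working session

There is one attempt and no reset: what is moved stays moved. The work goes in short steps, Python scripts to look and compute and a tool call to move; the robot and the scene stay as the last step left them, time stands still between calls to the robot, and variables do not carry over. Pictures are saved under pics/ and viewed, about 8 in all and at most 12, crops included, and the job is handed in when it is done.

Besides the shell and the picture viewer there is one more tool, called after "Request:" as a command line: name --pt "numbers of a row" for each row, then --argument value for the rest. jog_arm: Moves the arm, as the interface text tells. Its arguments: {"type":"object","properties":{"targets":{"type":"array","items":{"type":"array","items":{"type":"number"}}},"fingers":{"type":"number"}},"required":["targets"]}

```bash
mkdir -p pics; cat > h.py <<'E'
import numpy as np, cv2
from plant import r, eyes, spotter
def world(f,u,v,z=None):
    T=f["cam_to_world"]; d=np.array([(u-f["cx"])/f["fx"],(v-f["cy"])/f["fy"],1.])
    if z is None:
        p=f["range_z"][int(round(v)),int(round(u))]*d
        return T[:3,:3]@p+T[:3,3]
    w=T[:3,:3]@d; return T[:3,3]+w*(z-T[2,3])/w[2]
def save(f,n): cv2.imwrite(f"pics/{n}.png",f["img"][:,:,::-1])
E
python3 - <<'E'
from h import *
np.set_printoptions(precision=4,suppress=True)
for n in("scene","side"):
    f=eyes.grab_frame(n); save(f,n+"0")
    print(n,f["cam_to_world"][:3,3],f["fx"])
    for l in("takings_knob","float_knob"):
        for d in spotter.tip_of(f,l)[:3]:
            v,u=d["point"]; print(l,d["conf"],u,v,world(f,u,v))
        for d in spotter.search_frame(f,l)[:2]: print("  box",d)
s=r.observe();print(s)
E
```

```text
scene [0.7671 0.3846 0.7335] 452.2134389194868
takings_knob 0.77 266.0 175.5 [ 0.5176 -0.215   0.1284]
  box {'box': [266.2, 180.8, 24.0, 26.4], 'conf': 0.87}
float_knob 0.76 396.0 383.9 [0.5484 0.2404 0.1195]
  box {'box': [406.9, 387.9, 43.9, 26.4], 'conf': 0.86}
  box {'box': [267.4, 180.9, 24.7, 32.6], 'conf': 0.49}
side [0.2878 0.518  0.6319] 506.36939997195765
takings_knob 0.91 374.0 165.6 [ 0.5076 -0.2172  0.1291]
  box {'box': [369.6, 168.9, 31.2, 25.9], 'conf': 0.91}
float_knob 0.93 220.8 360.8 [0.5397 0.2408 0.1198]
  box {'box': [232.1, 374.9, 30.9, 43.9], 'conf': 0.87}
{'time': 0.5, 'joint_pos': array([-1.408 ,  0.1505,  1.4374, -0.    ,  1.5538, -0.134 ]), 'qvel': array([ 0.0006, -0.0001, -0.    , -0.0003, -0.0009, -0.0008]), 'joint_torque': array([ -0.0009, -71.2307, -57.0737,  -0.0003,   0.0019,   0.0001]), 'ee_pos': array([ 0.1681, -0.5498,  0.2312]), 'tcp_rot': array([ 0.5684,  0.4206,  0.5685, -0.4205]), 'contact_force': array([ 0.4761, -0.1215,  0.2302]), 'wrist_torque': array([-0.0314, -0.0405, -0.0401]), 'grip_width': 0.0854893301837446}
```

```bash
python3 - <<'E'
import cv2,numpy as np
a=cv2.imread("pics/scene0.png");b=cv2.imread("pics/side0.png")
def c(i,u,v,w=36): return cv2.resize(i[v-w:v+w,u-w:u+w],(400,400),interpolation=cv2.INTER_CUBIC)
cv2.imwrite("pics/crops.png",np.hstack([c(a,266,178),c(b,370,168)]))
cv2.imwrite("pics/full.png",cv2.resize(np.hstack([a,b]),(800,300)))
E
```

```text
(no output)
```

View pics/crops.png

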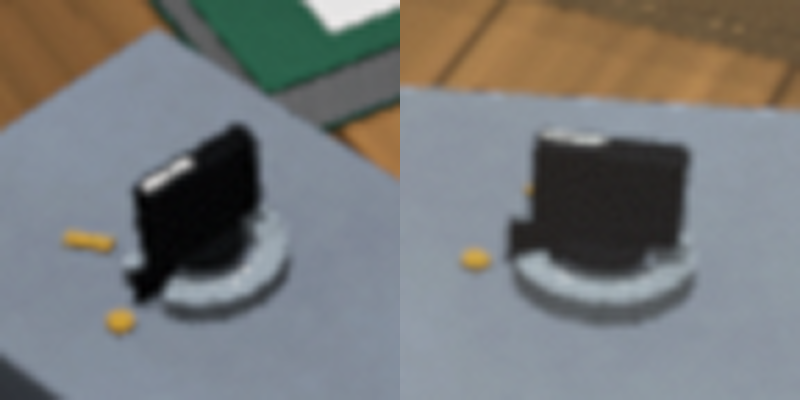

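View pics/full.png

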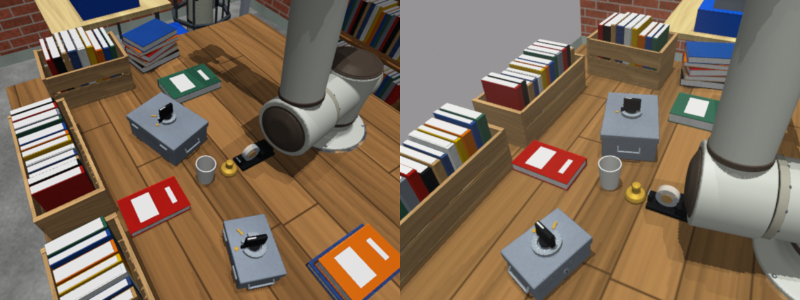

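The crops show the knob on the larger box. The white line and tooth point at the round stud, and the raised bar is next clockwise: stud at crop (120,320), bar at (90,240). The full views show the larger box at the back, with books and crates outside the immediate grasp area.

```bash
python3 - <<'E'
from h import *
np.set_printoptions(precision=4,suppress=True)
k=72/400
for n,u0,v0,pts in(("scene",230,142,dict(top1=(140,187,.14),top2=(245,128,.14),stud=(120,320,.092),bar1=(65,238,.092),bar2=(112,244,.092))),
  ("side",334,132,dict(top1=(138,137,.14),top2=(288,150,.14),stud=(75,258,.092)))):
    f=eyes.grab_frame(n); W={}
    for q,(x,y,z) in pts.items(): W[q]=world(f,u0+x*k,v0+y*k,z); print(n,q,W[q])
    m=(W["top1"]+W["top2"])/2; d=W["top1"]-W["top2"]
    print(m,np.linalg.norm(d),np.degrees(np.arctan2(d[1],d[0])))
    for l in("takings_knob",):
        for dd in spotter.tip_of(f,l)[:1]:
            v,u=dd["point"]; c=world(f,u,v,.128); print("axis",c)
            for q in W: e=W[q]-c; print(q,np.degrees(np.arctan2(e[1],e[0])))
from scipy.spatial.transform import Rotation as R
s=r.observe(); M=R.from_quat(s["tcp_rot"],scalar_first=True).as_matrix();print(M)
print(np.degrees(np.arctan2(M[1,2],M[0,2])), s["time"])
E
```

```text
scene top1 [ 0.5402 -0.2136  0.14  ]
scene top2 [ 0.4956 -0.2217  0.14  ]
scene stud [ 0.5577 -0.2045  0.092 ]
scene bar1 [ 0.557  -0.2517  0.092 ]
scene bar2 [ 0.5437 -0.2403  0.092 ]
[ 0.5179 -0.2176  0.14  ] 0.04534480098406634 10.311864548487257
axis [ 0.5172 -0.212   0.128 ]
top1 -3.8532220063284752
top2 -155.91365177294372
stud 10.433719859568736
bar1 -44.95778357369929
bar2 -46.858565427930166
side top1 [ 0.5371 -0.2174  0.14  ]
side top2 [ 0.4906 -0.2297  0.14  ]
side stud [ 0.5544 -0.2111  0.092 ]
[ 0.5138 -0.2236  0.14  ] 0.048095652391630175 14.771525359462746
axis [ 0.5128 -0.2199  0.128 ]
top1 5.6844299886478025
top2 -156.07768655681076
stud 11.910440767790648
[[ 0.      0.9563  0.2925]
 [ 0.0001  0.2925 -0.9563]
 [-1.      0.     -0.0001]]
-72.99310507622579 0.7
```

Request:
jog_arm --pt "0.8 0.8 0.8 0" --pt "2 2 1.2 -0.5" --pt "3.2 3 1.2 -1" --pt "4.4 4.2 1.2 -1" --pt "5.5 5.3 1.2 -1" --pt "6.6 6.4 1.0 -1" --pt "7.7 7.4 0.5 -1" --pt "8.6 8.2 0 -1" --pt "8.7 8.3 0 -1" --pt "8.7 8.3 0 -1" --pt "8.7 8.3 0 -1" --fingers 85

```text
time: 2.08
ee_pos: [0.5156, -0.2189, 0.232]
tcp_rot: [0.55, 0.445, 0.549, -0.445]
contact_force: [0.8, -0.0, 0.4]
grip_width: 0.0852
```

```bash
python3 - <<'E'
from h import *
np.set_printoptions(precision=4,suppress=True)
f=eyes.grab_frame("wrist"); save(f,"w0"); print(f["fx"],f["cx"],f["cy"],f["cam_to_world"])
def ww(u,v,z):
    a,b=u-f["cx"],v-f["cy"]; rr=np.hypot(a,b); t=rr/f["fx"]
    d=np.array([a/rr*np.sin(t),b/rr*np.sin(t),np.cos(t)]); T=f["cam_to_world"]; w=T[:3,:3]@d
    return T[:3,3]+w*(z-T[2,3])/w[2]
for d in spotter.tip_of(f,"takings_knob")[:2]:
    v,u=d["point"]; print(d["conf"],u,v,ww(u,v,.128))
print(spotter.search_frame(f,"takings_knob")[:2])
print(r.observe())
E
```

```text
371.64829954431775 326.1734391334545 243.09225497746155 [[ 0.2068 -0.9444 -0.2555  0.5788]
 [-0.9784 -0.1993 -0.055  -0.2061]
 [ 0.0011  0.2613 -0.9652  0.3745]
 [ 0.      0.      0.      1.    ]]
0.77 329.4 243.8 [ 0.5136 -0.2225  0.128 ]
[{'box': [330.8, 236.7, 38.8, 88.9], 'conf': 0.78}]
{'time': 2.225, 'joint_pos': array([-0.5388,  0.1187,  1.4721,  0.    ,  1.5499,  0.824 ]), 'qvel': array([ 0.0037,  0.0011,  0.0008,  0.0013, -0.0018,  0.0005]), 'joint_torque': array([  0.2115, -68.1889, -57.09  ,   0.0025,   0.0016,  -0.0181]), 'ee_pos': array([ 0.5156, -0.2188,  0.2318]), 'tcp_rot': array([ 0.5495,  0.4454,  0.5489, -0.4453]), 'contact_force': array([-0.0266, -0.0318,  0.0436]), 'wrist_torque': array([-0.0773, -0.    ,  0.0203]), 'grip_width': 0.08498592544310936}
```

View pics/w0.png

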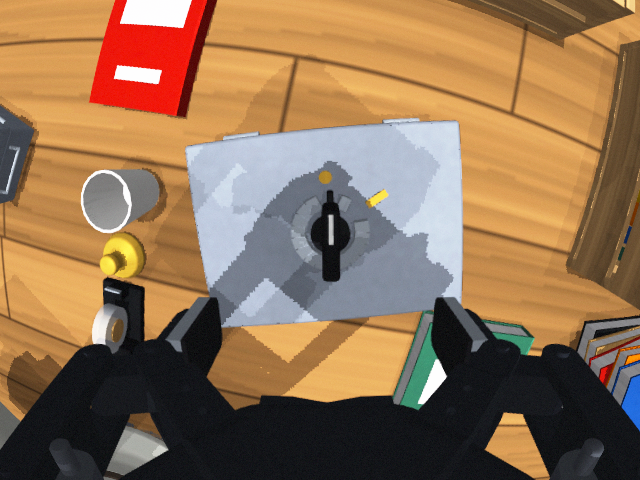

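```bash
python3 - <<'E'
from h import *
np.set_printoptions(precision=4,suppress=True)
f=eyes.grab_frame("wrist")
def ww(u,v,z):
    a,b=u-f["cx"],v-f["cy"]; rr=np.hypot(a,b); t=rr/f["fx"]
    d=np.array([a/rr*np.sin(t),b/rr*np.sin(t),np.cos(t)]); T=f["cam_to_world"]; w=T[:3,:3]@d
    return T[:3,3]+w*(z-T[2,3])/w[2]
for n,u,v,z in(("w1",331,215,.14),("w2",331,245,.14),("end",331,281,.14),("stud",325,177,.092),("bar",377,198,.092),("cl",295,230,.099),("cr",369,230,.099)): print(n,ww(u,v,z))
g=cv2.cvtColor(f["img"],cv2.COLOR_RGB2GRAY)[180:300,280:390]
cv2.imwrite("pics/w0c.png",cv2.resize(f["img"][165:300,275:400,::-1],None,fx=4.4,fy=4.4,interpolation=cv2.INTER_CUBIC))
E
```

```text
w1 [ 0.5357 -0.2186  0.14  ]
w2 [ 0.5162 -0.2227  0.14  ]
end [ 0.4916 -0.228   0.14  ]
stud [ 0.5548 -0.2105  0.092 ]
bar [ 0.5474 -0.253   0.092 ]
cl [ 0.5112 -0.1963  0.099 ]
cr [ 0.5229 -0.2516  0.099 ]
```

View pics/w0c.png

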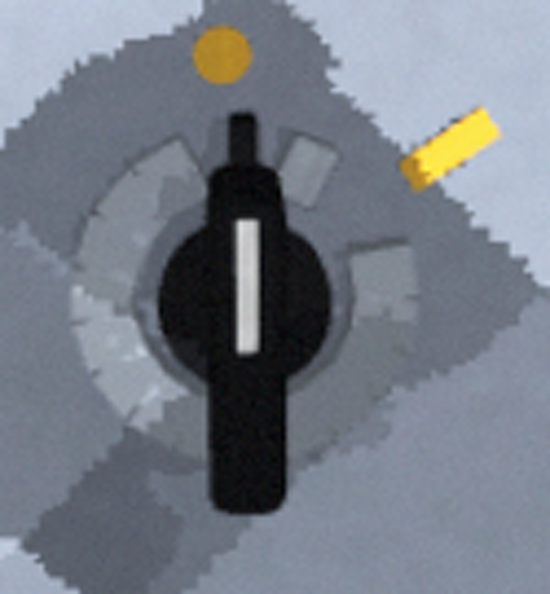

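The wrist picture shows the pointer aimed just clockwise of the stud (325,177), the raised bar at (377,198) and the bar handle lined up with the jaws. The knob centre comes out at about (0.514, -0.2225). Next I descend and close the fingers.

Request:
jog_arm --pt "-0.03 -0.09 -1 0" --pt "-0.03 -0.09 -2 0" --pt "-0.03 -0.09 -2.7 0" --pt "-0.03 -0.09 -3.1 0" --pt "-0.03 -0.09 -3.1 0" --pt "-0.03 -0.09 -3.1 0" --fingers 50

```text
time: 3.02
ee_pos: [0.515, -0.2226, 0.109]
tcp_rot: [0.55, 0.445, 0.548, -0.445]
contact_force: [-0.5, 0.3, 0.7]
grip_width: 0.0497
```

Request:
jog_arm --pt "0 0 0 0" --pt "0 0 0 0" --pt "0 0 0 0" --pt "0 0 0 0" --pt "0 0 0 0" --pt "0 0 0 0" --fingers 0

```text
time: 3.78
ee_pos: [0.5152, -0.2223, 0.1098]
tcp_rot: [0.55, 0.446, 0.548, -0.445]
contact_force: [-1.7, 5.4, 9.2]
grip_width: 0.011
```

Request:
jog_arm --pt "0 0 0.1 0" --pt "0 0 0.2 0" --pt "0 0 0.3 0" --pt "0 0 0.36 0" --pt "0 0 0.36 0"

```text
time: 4.4
ee_pos: [0.5152, -0.2222, 0.1246]
tcp_rot: [0.55, 0.446, 0.548, -0.445]
contact_force: [-2.2, 2.5, 2.8]
grip_width: 0.0107
```

Request:
jog_arm --pt "0 0 0.03 0" --pt "0 0 0.06 0" --pt "0 0 0.06 0"

```text
time: 4.78
ee_pos: [0.515, -0.2221, 0.1253]
tcp_rot: [0.55, 0.446, 0.549, -0.445]
contact_force: [7.6, -1.5, -24.3]
grip_width: 0.011
```

```bash
python3 - <<'E'
from h import *
f=eyes.grab_frame("side"); print(f["img"].shape)
f2=eyes.grab_frame("scene")
cv2.imwrite("pics/up.png",np.hstack([cv2.resize(i["img"][v-45:v+45,u-45:u+45,::-1],(400,400),interpolation=cv2.INTER_CUBIC) for i,u,v in((f2,266,172),(f,370,162))]))
E
```

```text
(480, 640, 3)
```

View pics/up.png

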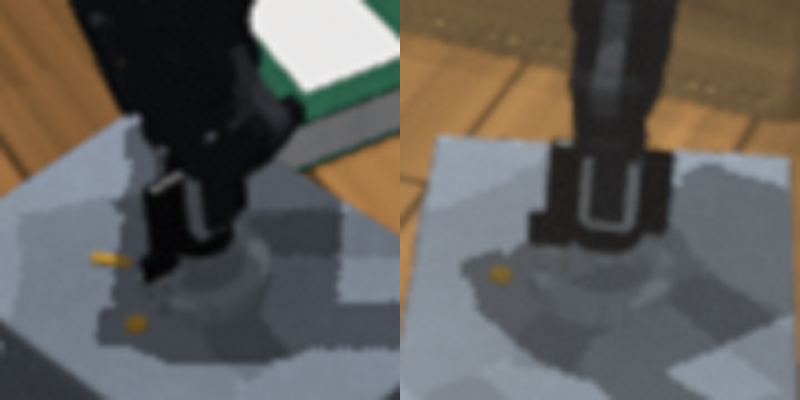

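The knob is gripped and clear of the collar, and the 24 N downward force shows it is on its upper stop. Next is the clockwise turn.

Request:
jog_arm --pt "0 0 -0.02 -1" --pt "0 0 -0.02 -2" --pt "0 0 -0.02 -3" --pt "0 0 -0.02 -4" --pt "0 0 -0.02 -5" --pt "0 0 -0.02 -6" --pt "0 0 -0.02 -7" --pt "0 0 -0.02 -8" --pt "0 0 -0.02 -9" --pt "0 0 -0.02 -10" --pt "0 0 -0.02 -11" --pt "0 0 -0.02 -11"

```text
time: 6.38
ee_pos: [0.5152, -0.2215, 0.1245]
tcp_rot: [0.281, 0.649, 0.281, -0.648]
contact_force: [2.0, 6.8, -3.9]
grip_width: 0.0111
```

```bash
python3 - <<'E'
from h import *
s=r.observe();print(s["contact_force"],s["wrist_torque"],s["ee_pos"])
f=eyes.grab_frame("side")
f2=eyes.grab_frame("scene")
cv2.imwrite("pics/tn.png",np.hstack([cv2.resize(i["img"][v-45:v+45,u-45:u+45,::-1],(400,400),interpolation=cv2.INTER_CUBIC) for i,u,v in((f2,266,172),(f,370,162))]))
E
```

```text
[ 2.00648662  6.80360731 -3.88675495] [ 1.08463021 -0.43430535 -0.03574543] [ 0.51523596 -0.22154067  0.12451543]
```

View pics/tn.png

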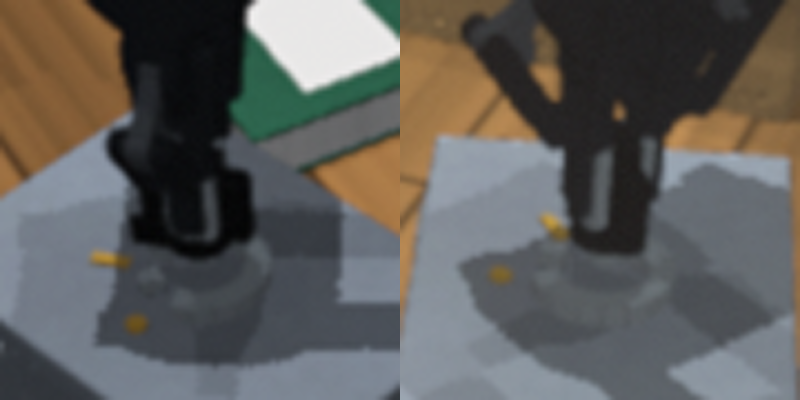

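Request:
jog_arm --pt "0 0 -0.1 0" --pt "0 0 -0.2 0" --pt "0 0 -0.3 0" --pt "0 0 -0.36 0" --pt "0 0 -0.36 0"

```text
time: 7.1
ee_pos: [0.5153, -0.2215, 0.11]
tcp_rot: [0.282, 0.649, 0.281, -0.648]
contact_force: [0.6, 5.3, -0.1]
grip_width: 0.0113
```

Request:
jog_arm --pt "0 0 -0.03 0" --pt "0 0 -0.06 0" --pt "0 0 -0.06 0"

```text
time: 7.48
ee_pos: [0.5155, -0.2216, 0.1096]
tcp_rot: [0.282, 0.649, 0.281, -0.648]
contact_force: [-10.6, 9.6, 28.5]
grip_width: 0.0114
```

It bottomed out at 28 N. I'll release here and then lift clear.

Request:
jog_arm --pt "0 0 0 0" --pt "0 0 0 0" --pt "0 0 0 0" --pt "0 0 0 0" --fingers 60

```text
time: 7.98
ee_pos: [0.5155, -0.2217, 0.1094]
tcp_rot: [0.282, 0.649, 0.281, -0.648]
contact_force: [0.0, -0.4, 0.2]
grip_width: 0.0603
```

Request:
jog_arm --pt "0 0 0.7 0" --pt "0 0 1.7 0" --pt "0 0 2.7 0" --pt "0 0 3 0" --pt "0 0 3 0"

```text
time: 8.6
ee_pos: [0.5156, -0.2217, 0.2294]
tcp_rot: [0.282, 0.649, 0.281, -0.648]
contact_force: [-0.1, 0.5, 0.5]
grip_width: 0.06
```

```bash
python3 - <<'E'
from h import *
np.set_printoptions(precision=4,suppress=True)
s=r.observe();print(s["time"],s["contact_force"],s["ee_pos"])
f=eyes.grab_frame("wrist"); g=eyes.grab_frame("side"); h=eyes.grab_frame("scene")
print(spotter.tip_of(f,"takings_knob")[:1], f["cam_to_world"])
for q in(g,h):
  for d in spotter.tip_of(q,"takings_knob")[:1]: v,u=d["point"];print(u,v,world(q,u,v))
d=spotter.search_frame(f,"takings_knob")[0]["box"];u,v=int(d[0]),int(d[1]);print(u,v)
cv2.imwrite("pics/end.png",np.hstack([cv2.resize(i["img"][b-w:b+w,a-w:a+w,::-1],(t,400),interpolation=cv2.INTER_CUBIC)[:, :400] for i,a,b,w,t in((f,u,v,70,400),(g,370,165,36,400))]))
E
```

```text
8.6 [-0.1195  0.4785  0.4601] [ 0.5156 -0.2217  0.2294]
[{'point': [246.8, 328.1], 'conf': 0.66}] [[-0.6828 -0.7059 -0.1882  0.5621]
 [-0.7306  0.6592  0.1779 -0.2679]
 [-0.0015  0.2589 -0.9659  0.3721]
 [ 0.      0.      0.      1.    ]]
370.1 164.4 [ 0.5144 -0.2152  0.131 ]
265.0 176.7 [ 0.52   -0.2149  0.1265]
326 235
```

View pics/end.png

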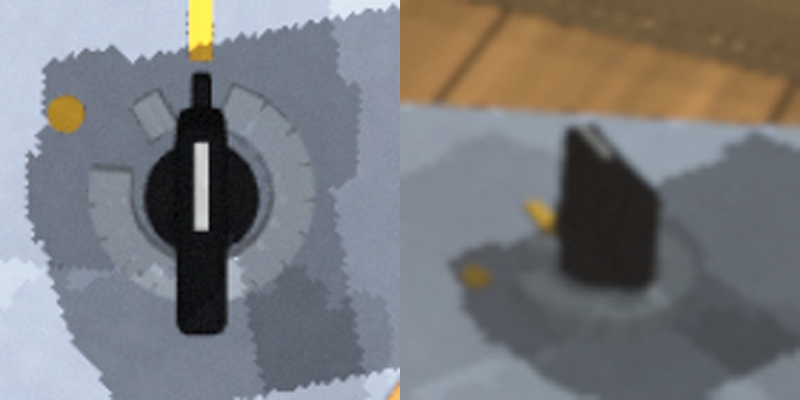

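The pointer lines up with the raised bar and the tooth sits in the notch. One more check on how far down the knob is, then I hand in.

```bash
python3 - <<'E'
from h import *
for n,u,v in(("side",370,165),("scene",265,177)):
    f=eyes.grab_frame(n)
    P=np.array([world(f,a,b) for a in range(u-25,u+26) for b in range(v-25,v+26)])
    m=np.hypot(P[:,0]-.5142,P[:,1]+.2225)<.03
    print(n,np.sort(P[m,2])[-8:], np.median(P[np.hypot(P[:,0]-.5142,P[:,1]+.2225)>.04,2]))
s=r.observe();print(s["contact_force"],s["time"])
E
```

```text
side [0.14149232 0.14153181 0.14180456 0.14187885 0.1418793  0.14196484
 0.14217436 0.14240453] 0.0899097563332727
scene [0.13898621 0.13900387 0.13906077 0.13914917 0.13929746 0.13942836
 0.13976779 0.13994596] 0.08733260567819223
[0.07073952 0.00726211 0.22161072] 9.05
```

Both cameras put the top of the knob about 50–52 mm above the lid, which matches fully in.

```bash
python3 -c "
from plant import r
print(r.job_done())"
```

```text
the job is handed in; nothing more can be done
None
```

The larger cash box is locked, and I handed the job in at about 9 s. I pulled its knob up to the stop (24 N of resistance), turned it about 55° clockwise, and pushed it down until it bottomed out at 28 N. Then I let go and lifted the gripper clear.

- **Position:** the last wrist picture shows the pointer in line with the raised bar and the tooth in its notch.
- **Height:** the side camera's depth puts the knob's top 52 mm above the lid and the scene camera's 52.6 mm. The nominal 50 mm means fully in, so both agree within the roughly 2 mm calibration.
- **Turn angle:** 55° is slightly less than the nominal 60°, because the pointer seemed to start about 5° past the stud. The camera estimates of that starting angle differed by a few degrees.
- **Contact:** the wrist force was near zero after release. The arm never went near the smaller box, and I did not re-check its knob at the end.

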